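# Tip the loaded steriliser box's lid shut

## Task

Two steel sterilising boxes stand open on the counter with their lids thrown back. Shut the larger one, which holds the hand instruments: push its lid from behind until it is past upright, then let it fall shut by its own weight without following it down or pressing on the lid or box. Leave the lid of the smaller, empty box open as it is.

Things in the scene. Friction and masses are not known exactly. Their poses are not given: they have to be found in the camera images.
- loaded_box: Larger open steel box, 120 mm front to back (x), 170 wide (y), 55 high, with five hand instruments lying in it on white rests. Fixed. Origin: centre of its underside, on the counter; z up, x from its front (latch, turned up to 60 degrees from facing the robot) to its far side, y along the hinge. The lid's hinge line is 60 mm along x and 55 mm up from the origin.
- loaded_lid (a joint): Larger box's lid, angle in rad: 0 shut, 1.57 upright, 1.95 thrown back on its stop (start). Steel plate 170 mm wide, 120 from hinge to free edge, 5 thick, about 0.2 kg, 6 mm tab at mid-edge. Thrown back, its edge is 170 mm above the counter, 45 behind (+x) the hinge line; upright, 180 high. Hinge nearly free: it falls shut from about 5 degrees past upright, else falls back.
- spare_box: Smaller, empty steel box, 120 mm front to back (x), 120 wide (y), 55 high, left or right of the larger, 340 mm or more away. Fixed. Origin: centre of its underside, on the counter; z up, x from its front (latch, turned up to 60 degrees from facing the robot) to its far side, y along the hinge. The lid's hinge line is 60 mm along x and 55 mm up from the origin.
- spare_lid (a joint): Smaller box's lid, to be left open; angle in rad: 0 shut, 1.57 upright, 1.95 thrown back on its stop (start). Steel plate 120 mm wide, 120 from hinge to free edge, 5 thick, 6 mm tab at mid-edge; nearly free hinge.
Not all that is in view belongs to the job. What is shaped like the spare_box but orange is not meant. Leave any turquoise look-alike of the loaded_box alone.

How it is judged:
By the outcome, as a careful person would: the job done as asked, in the order asked, and still so for the second after the job is handed in, with the robot touching nothing.
It also fails if it takes over 29 s, if anything falls off the work surface, if the arm or the gripper's body presses on something with over 40 N, if the wrist force passes 120 N, or if a joint passes its speed limit or range.

## Robot

A 6-joint arm with a two-finger parallel gripper is mounted at the origin on the work surface. World frame = base frame: x ahead of the robot, y to its left, z up, the work surface at z = 0. Lengths are in m, angles in degrees, forces in N, time in s.
With the tool pointing down it reaches from about 0.25 to 0.725 m from the base axis. Payload 9.7 kg.
Tool frame: the origin (TCP) lies midway between the tips of the shut fingers; the grasp point (between the pads) lies 19 mm behind it; z points along the fingers, x is the direction in which the jaws open and shut, and the axes are right-handed (so a half turn about z gives the same grasp; the last joint's range is limited). The gripper opens to 85 mm and grips with 20 to 120 N. Pads are 22 mm wide; open, the fingers measure 114 mm over their backs; the gripper's body (76 mm by 85 mm) begins 54 mm behind the grasp point. The pads swing forward as they close: fully open they stand 13 mm farther back than shut.
Start: joints at [-71.505, 4.979, 10.078, 95.1, 0, 90], TCP at [0.174, -0.522, 0.231] pointing down, gripper open.
Joint ranges: [-179.16, 179.16], [-48.56, 103.87], [-65.8, 70.77], [-126.05, 130.52], [-82.76, 87.17], [-180, 180]. Speed limits (degrees/s): [127.2, 127.2, 147.25, 180, 180, 180].

## Interface

Orientations are given as [roll, pitch, yaw] about the fixed x, y, z axes, in that order (R = Rz(yaw) Ry(pitch) Rx(roll)).
In Python, from workcell import sensors, camera, get_calibration, bot, recognise, place_of gives the robot as it stands. The module is installed in compiled form; this text tells all that it offers.
- The arm moves only by the tool send_rows, never from a script. Its argument "plan" is a list of rows, each a list of 3 entries, a list of its own where there are three numbers: the shift along the tool's x, y, z normalised to -1 to 1, where 1 is 0.3 m, then the turn, a rotation vector about the tool's x, y, z normalised to -1 to 1, where 1 is pi rad, then the closure, from -1 (fully open) to 1 (shut). In form: [[[x, y, z], [rx, ry, rz], claw], ...]. A call has 1 to 10 rows; each row is the pose to reach, as a shift and turn from the pose commanded when the call began, along the tool's axes at that moment, turning the shorter way round; what a row does not reach only later rows make up. A row lasts 1/10 s, in which the tool goes at most 50 mm and 8.59 degrees, less where a joint would pass 70% of its speed; a pose out of reach is approached as far as the arm can. A call with a number of a shift or a turn outside -1 to 1 is refused whole. A call with a gripper value outside its range is refused whole. The fingers move at their own pace and stop on an object; "force" is the grip in N (left out, the last holds). Time passes only in rows, so rows that repeat a pose let the fingers close. It gives the time, the measured TCP pose, the force and the opening at its end, in the units of the state.
- sensors.get_obs(): the state, without advancing time (a new reading comes with each control period).
- camera(name): name is "scene" or "top" or "wrist"; returns the picture (480x640x3 uint8, blue, green, red); there is no depth.
- get_calibration(name): a dict with "fx", "fy", "cx", "cy" (pixels), "k1" (the pictures are not rectified: a ray, as slopes to the right and down, at radius r is drawn at 1 + k1 r^2 times it, then the intrinsics apply), "R" (3x3) and "t" (3): a world point X has camera coordinates R X + t. Camera axes: x right, y down, z forward; pixel columns grow to the right and rows downward; lengths in m; the calibration is good to about 2 mm. A picture is of the moment at which its call begins: read the wrist's pose just before it. get_calibration takes no time and is no camera call; for the wrist camera it gives the pose at the moment of the call.
- bot.job_done(): hands the job in, once; it reports no verdict.
Trained networks look in the newest picture that a camera, given by its name, has taken for a name from the list of things; names that differ only in an ending like _2 or _b are one class to them, and where a whole thing is asked for, a point or a joint stands for the part that bears it (a point fixed in the world has none). Each returns a list of dicts, best first, with "p" (0 to 1); they miss things now and then, are a little off and sometimes report something else, mostly with a low value. They report only what shows in the picture. A call takes as long as a camera call. They do not tell look-alikes from the thing itself.
- recognise(label, camera): "point" ([column, row] in pixels, amid what is visible of it).
- place_of(label, camera): "point" ([column, row] in pixels: a listed point, or the origin of a listed thing).
The state is a dict: "time": time; "q": joint angles; "qd": joint speeds; "joint_efforts": joint torques, N m; "ee_pos": TCP position; "tcp_rot": TCP orientation; "wrist_force": force on the tool from outside, world axes, zero at the start; "torque": the same for the moment, N m; "opening": finger opening in m.
Only numpy, scipy, OpenCV 4.12 (cv2) and the standard library are available. Lean on these libraries where they do the work, as an engineer would, in place of code of your own. Each camera call takes 0.05 s, during which the arm holds its last target. There are 200 camera calls.

## Working session

There is one attempt and no reset: what is moved stays moved. The work goes in short steps, Python scripts to look and compute and a tool call to move; the robot and the scene stay as the last step left them, time stands still between calls to the robot, and variables do not carry over. Pictures are saved under pics/ and viewed, on a budget of 10 in all, crops included, one or two more only if the job needs it, and the job is handed in when it is done.

Besides the shell and the picture viewer there is one more tool, called after "Call:" as name(argument=value, ...), one argument or row to a line, values as JSON. send_rows: Moves the arm, as the interface text tells. Scaled input: -1 to 1 covers 0.3 m each way for a shift and pi rad each way for a turn. Its arguments: {"type":"object","properties":{"plan":{"type":"array"},"force":{"type":"number"}},"required":["plan"]}

```bash
mkdir -p pics; python3 - <<'E'
from workcell import *
import cv2,numpy as np
s=sensors.get_obs();print(s['time'],s['ee_pos'],s['tcp_rot'])
for c in ['scene','top']:
    im=camera(c);cv2.imwrite(f'pics/{c}0.png',im)
    k=get_calibration(c);print(c,{a:np.round(b,4).tolist() for a,b in k.items()})
    for l in ['loaded_box','spare_box','loaded_lid','spare_lid']:
        print(l,[(np.round(d['point']).tolist(),round(d['p'],2)) for d in place_of(l,c)],[(np.round(d['point']).tolist(),round(d['p'],2)) for d in recognise(l,c)])
E
```

```text
0.0 [ 0.1744133  -0.52138065  0.23057732] [-1.79999245e+02  7.51539513e-02 -7.15041927e+01]
scene {'fx': 540.7984, 'fy': 540.7984, 'cx': 313.3119, 'cy': 234.9881, 'k1': -0.009, 'R': [[0.3056, 0.9521, 0.0068], [0.6076, -0.1895, -0.7713], [-0.7331, 0.2398, -0.6365]], 't': [-0.1155, -0.2004, 1.5194]}
loaded_box [([394.0, 192.0], 0.9), ([440.0, 255.0], 0.71)] [([449.0, 243.0], 0.88), ([396.0, 186.0], 0.75)]
spare_box [([174.0, 229.0], 0.87), ([218.0, 286.0], 0.72)] [([174.0, 220.0], 0.88), ([215.0, 272.0], 0.78)]Traceback (most recent call last):
  File "<stdin>", line 8, in <module>
ValueError: it knows: loaded_box, spare_box
```

```bash
python3 - <<'E'
from workcell import *
import cv2,numpy as np
ims=[cv2.imread('pics/scene0.png'),camera('top')]
cv2.imwrite('pics/top0.png',ims[1])
k=get_calibration('top');print({a:np.round(b,4).tolist() for a,b in k.items()})
for l in ['loaded_box','spare_box']:
    print(l,[(np.round(d['point']).tolist(),round(d['p'],2)) for d in place_of(l,'top')])
E
```

```text
{'fx': 443.8211, 'fy': 443.8211, 'cx': 318.6493, 'cy': 232.3154, 'k1': -0.0957, 'R': [[0.0212, -0.9986, 0.0479], [-0.9939, -0.0262, -0.1075], [0.1086, -0.0453, -0.9931]], 't': [-0.042, 0.3977, 0.7605]}
loaded_box [([153.0, 180.0], 0.84), ([149.0, 324.0], 0.55)]
spare_box [([426.0, 214.0], 0.97), ([460.0, 332.0], 0.75)]
```

View pics/scene0.png

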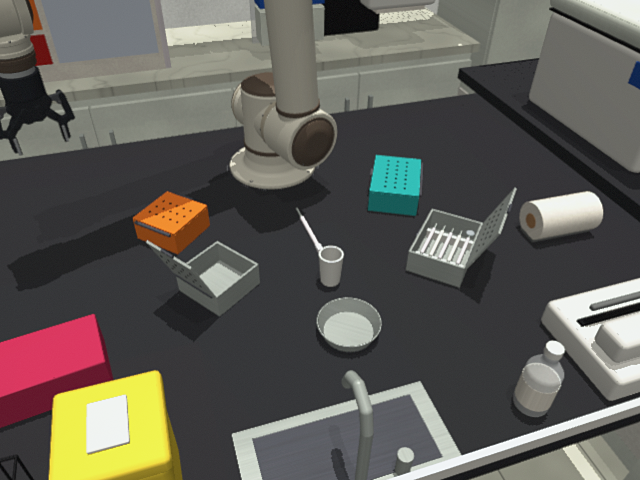

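View pics/top0.png

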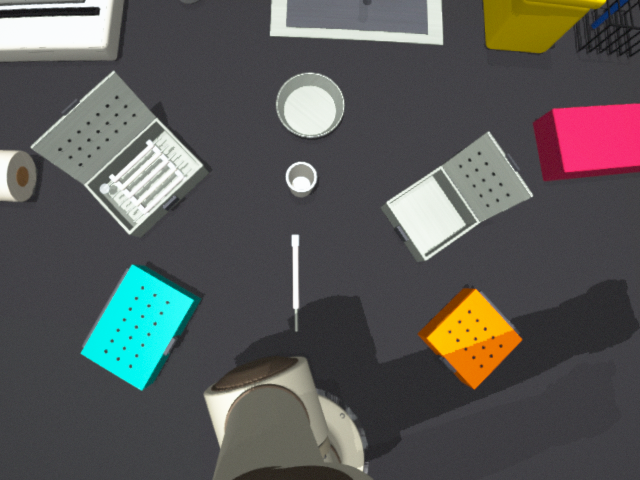

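The scene picture shows the grey loaded box at about (440,250). In the top view it is at about (150,175), with its lid thrown back to the upper left; the lid's free edge runs from (33,148) to (115,73). The spare box is at top (430,215). The turquoise and orange boxes are shut look-alikes.

```bash
cat > h.py <<'E'
from workcell import *
import cv2,numpy as np
from scipy.spatial.transform import Rotation as Ro
def bp(k,uv,z):
    K=np.array([[k['fx'],0,k['cx']],[0,k['fy'],k['cy']],[0,0,1]])
    n=cv2.undistortPoints(np.array([[uv]],float),K,np.array([k['k1'],0,0,0]))[0,0]
    R=np.array(k['R']);C=-R.T@k['t'];d=R.T@[n[0],n[1],1]
    return C+d*(z-C[2])/d[2]
def move(target,R,):  # shift/turn entries from present pose
    s=sensors.get_obs();R0=Ro.from_euler('xyz',s['tcp_rot'],degrees=True)
    print('shift',np.round(R0.inv().apply(target-s['ee_pos'])/.3,3),'turn',np.round((R0.inv()*R).as_rotvec()/np.pi,3))
E
python3 - <<'E'
from h import *
k=get_calibration('top');ks=get_calibration('scene')
for n,uv,z in [('o',(153,180),0),('hinge a',(87,184),.055),('hinge b',(160,120),.055),('front r',(208,170),.055),('front l',(133,234),.055),('edge a',(33,148),.17),('edge b',(115,73),.17),('tab',(70,107),.17)]:
    print(n,bp(k,uv,z).round(3))
print('scene o',bp(ks,(440,255),0).round(3),'edge',bp(ks,(516,189),.17).round(3),bp(ks,(474,255),.17).round(3))
s=bp(k,(426,214),0);print('spare',s.round(3))
E
```

```text
o [0.489 0.272 0.   ]
hinge a [0.468 0.369 0.055]
hinge b [0.584 0.25  0.055]
front r [0.497 0.161 0.055]
front l [0.384 0.282 0.055]
edge a [0.497 0.401 0.17 ]
edge b [0.616 0.286 0.17 ]
tab [0.561 0.35  0.17 ]
scene o [0.488 0.267 0.   ] edge [0.512 0.402 0.17 ] [0.67  0.208 0.17 ]
spare [ 0.44  -0.232  0.   ]
```

Call:
send_rows(
  plan=[
    [[-0.1, -0.095, -0.1], [0, 0, 0], 1],
    [[-0.25, -0.24, -0.2], [0, 0, 0], 1],
    [[-1, -0.95, -0.2], [0, 0, 0], 1],
    [[-1, -0.95, -0.2], [0, 0, 0], 1],
    [[-1, -0.95, -0.2], [0, 0, 0], 1],
    [[-1, -0.95, -0.2], [0, 0, 0], 1],
    [[-1, -0.95, -0.2], [0, 0, 0], 1],
    [[-1, -0.95, -0.2], [0, 0, 0], 1],
    [[-1, -0.95, -0.2], [0, 0, 0], 1],
    [[-1, -0.95, -0.2], [0, 0, 0], 1],
  ],
)

```text
time: 1.4
ee_pos: [0.3505, -0.144, 0.2916]
tcp_rot: [-179.9, -0.0, -71.2]
wrist_force: [-0.6, -0.6, -0.3]
opening: -0.0001
```

```bash
python3 - <<'E'
from h import *
move(np.array([.595,.378,.28]),Ro.from_euler('xyz',[180,0,-45],degrees=True))
E
```

```text
shift [-1.386 -1.331  0.04 ] turn [-0.    -0.    -0.146]
```

Call:
send_rows(
  plan=[
    [[-1, -0.96, 0], [0, 0, -0.146], 1],
    [[-1, -0.96, 0], [0, 0, -0.146], 1],
    [[-1, -0.96, 0], [0, 0, -0.146], 1],
    [[-1, -0.96, 0], [0, 0, -0.146], 1],
    [[-1, -0.96, 0], [0, 0, -0.146], 1],
    [[-1, -0.96, 0], [0, 0, -0.146], 1],
    [[-1, -0.96, 0], [0, 0, -0.146], 1],
    [[-1, -0.96, 0], [0, 0, -0.146], 1],
    [[-1, -0.96, 0], [0, 0, -0.146], 1],
    [[-1, -0.96, 0], [0, 0, -0.146], 1],
  ],
)

```text
time: 2.4
ee_pos: [0.5284, 0.2305, 0.2896]
tcp_rot: [179.9, 0.0, -45.1]
wrist_force: [0.0, -0.3, 0.1]
opening: 0.0006
```

```bash
python3 - <<'E'
from h import *
move(np.array([.595,.378,.28]),Ro.from_euler('xyz',[180,0,-45],degrees=True))
cv2.imwrite('pics/w1.png',camera('wrist'))
k=get_calibration('wrist');R=np.array(k['R'])
c=np.array([.486,.269,0]);u=np.array([.707,.707,0]);v=np.array([-.707,.707,0]);z=np.array([0,0,1])
K=np.array([[k['fx'],0,k['cx']],[0,k['fy'],k['cy']],[0,0,1]])
for n,p in [('hinge+',c+.06*u+.085*v+.055*z),('hinge-',c+.06*u-.085*v+.055*z),('edge+',c+.105*u+.085*v+.17*z),('edge-',c+.105*u-.085*v+.17*z),('tcp',np.array(sensors.get_obs()['ee_pos']))]:
    print(n,(R@p+k['t']).round(3),cv2.projectPoints(p,cv2.Rodrigues(R)[0],np.array(k['t']),K,np.array([k['k1'],0,0,0]))[0].ravel().round())
print(sensors.get_obs()['q'])
E
```

```text
shift [-0.192 -0.504  0.031] turn [ 0.001  0.    -0.001]
hinge+ [-0.142 -0.093  0.367] [170. 141.]
hinge- [ 0.028 -0.094  0.366] [354. 139.]
edge+ [-0.142 -0.103  0.244] [98. 79.]
edge- [ 0.028 -0.104  0.243] [369.  72.]
tcp [0.001 0.03  0.158] [326. 319.]
[ 2.34800317e+01  1.06171302e+01  2.30196780e+01  1.02501430e+02
 -1.51972522e-02  1.58651191e+02]
```

View pics/w1.png

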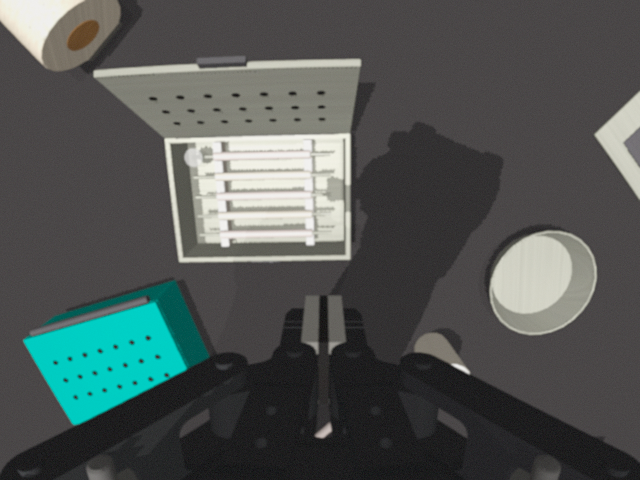

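The wrist view shows the lid's edge from (97,73) to (360,61), about 5 mm farther out than predicted and with its yaw confirmed. I'll go behind it and down.

Call:
send_rows(
  plan=[
    [[-0.206, -0.52, 0], [0, 0, 0], 1],
    [[-0.206, -0.52, 0], [0, 0, 0], 1],
    [[-0.206, -0.52, 0], [0, 0, 0], 1],
    [[-0.206, -0.52, 0], [0, 0, 0], 1],
    [[-0.206, -0.52, 0], [0, 0, 0], 1],
    [[-0.206, -0.52, 0], [0, 0, 0], 1],
  ],
)

```text
time: 3.05
ee_pos: [0.5952, 0.3815, 0.2913]
tcp_rot: [180.0, -0.0, -45.3]
wrist_force: [-1.2, -0.9, 0.2]
opening: 0.0002
```

Call:
send_rows(
  plan=[
    [[0, 0, 0.12], [0, 0, 0], 1],
    [[0, 0, 0.24], [0, 0, 0], 1],
    [[0, 0, 0.36], [0, 0, 0], 1],
    [[0, 0, 0.483], [0, 0, 0], 1],
    [[0, 0, 0.483], [0, 0, 0], 1],
  ],
)

```text
time: 3.55
ee_pos: [0.5926, 0.3794, 0.1419]
tcp_rot: [179.6, 0.1, -45.3]
wrist_force: [-0.6, -0.2, -1.1]
opening: -0.0001
```

```bash
python3 - <<'E'
from h import *
cv2.imwrite('pics/s2.png',cv2.resize(camera('scene')[150:330,360:600],None,fx=3,fy=3))
E
```

```text
(no output)
```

View pics/s2.png

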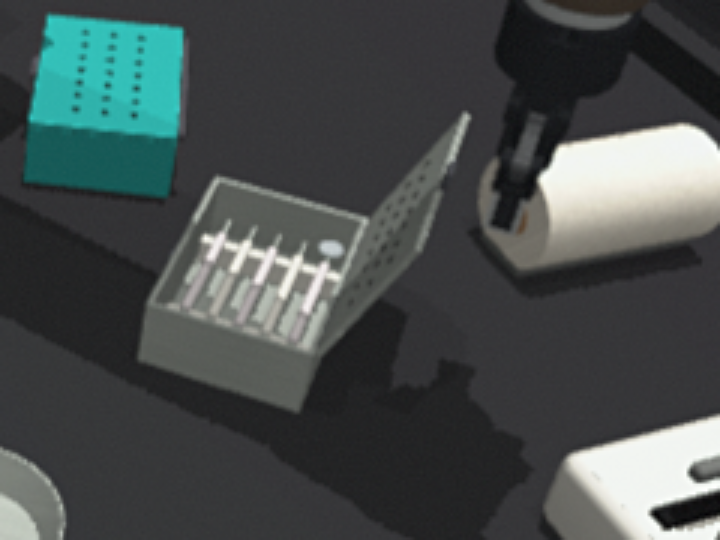

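The gripper is behind the lid at crop (505,225), clear of both the lid and the paper roll. I'll push to near upright.

Call:
send_rows(
  plan=[
    [[0, 0.05, 0], [0, 0, 0], 1],
    [[0, 0.09, 0], [0, 0, 0], 1],
    [[0, 0.12, 0], [0, 0, 0], 1],
    [[0, 0.145, 0], [0, 0, 0], 1],
    [[0, 0.17, 0], [0, 0, 0], 1],
    [[0, 0.19, 0], [0, 0, 0], 1],
    [[0, 0.21, 0], [0, 0, 0], 1],
    [[0, 0.225, 0], [0, 0, 0], 1],
    [[0, 0.235, 0], [0, 0, 0], 1],
    [[0, 0.24, 0], [0, 0, 0], 1],
  ],
)

```text
time: 4.6
ee_pos: [0.5435, 0.3321, 0.1463]
tcp_rot: [180.0, 0.0, -45.2]
wrist_force: [1.0, -0.3, 0.3]
opening: 0.0003
```

```bash
python3 - <<'E'
from h import *
cv2.imwrite('pics/s3.png',cv2.resize(camera('scene')[150:330,360:600],None,fx=3,fy=3))
E
```

```text
(no output)
```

View pics/s3.png

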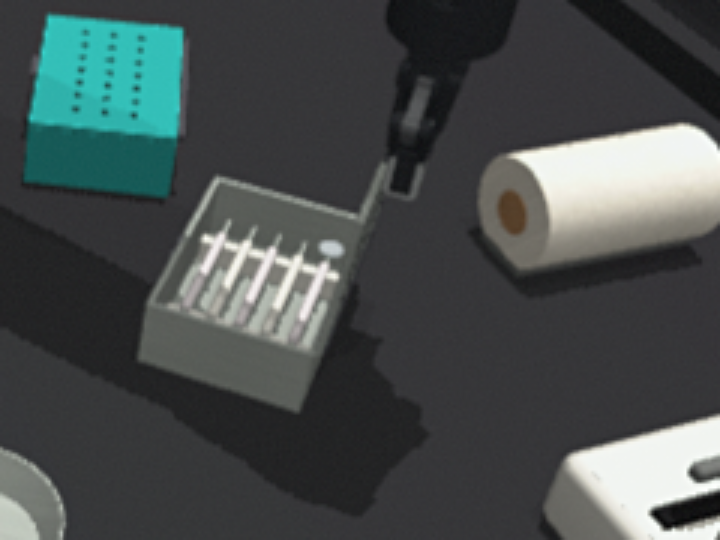

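The lid is near upright, with the finger against its back at crop (400,180). Next is about 27 mm more, slowly, then stop.

Call:
send_rows(
  plan=[
    [[0, 0.013, 0], [0, 0, 0], 1],
    [[0, 0.026, 0], [0, 0, 0], 1],
    [[0, 0.039, 0], [0, 0, 0], 1],
    [[0, 0.052, 0], [0, 0, 0], 1],
    [[0, 0.065, 0], [0, 0, 0], 1],
    [[0, 0.078, 0], [0, 0, 0], 1],
    [[0, 0.088, 0], [0, 0, 0], 1],
    [[0, 0.088, 0], [0, 0, 0], 1],
  ],
)

```text
time: 5.45
ee_pos: [0.5247, 0.3134, 0.1466]
tcp_rot: [-180.0, -0.0, -45.2]
wrist_force: [-0.6, -0.3, 1.4]
opening: -0.0003
```

```bash
python3 - <<'E'
from h import *
cv2.imwrite('pics/s4.png',cv2.resize(camera('scene')[150:330,360:600],None,fx=3,fy=3))
E
```

```text
(no output)
```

View pics/s4.png

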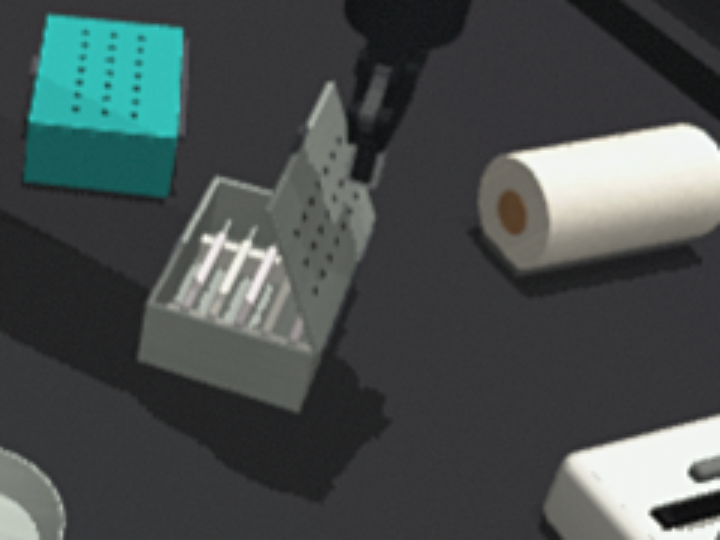

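The lid is well past upright and leaning away from the finger. I'll back off and let it fall.

Call:
send_rows(
  plan=[
    [[0, -0.05, 0], [0, 0, 0], 1],
    [[0, -0.12, 0], [0, 0, 0], 1],
    [[0, -0.2, -0.03], [0, 0, 0], 1],
    [[0, -0.2, -0.15], [0, 0, 0], 1],
    [[0, -0.2, -0.3], [0, 0, 0], 1],
    [[0, -0.2, -0.4], [0, 0, 0], 1],
    [[0, -0.2, -0.4], [0, 0, 0], 1],
    [[0, -0.2, -0.4], [0, 0, 0], 1],
    [[0, -0.2, -0.4], [0, 0, 0], 1],
    [[0, -0.2, -0.4], [0, 0, 0], 1],
  ],
)

```text
time: 6.5
ee_pos: [0.5672, 0.3557, 0.2648]
tcp_rot: [179.9, 0.0, -45.2]
wrist_force: [0.5, 0.2, 0.5]
opening: 0.0001
```

```bash
python3 - <<'E'
from h import *
cv2.imwrite('pics/s5.png',camera('scene'))
E
```

```text
(no output)
```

View pics/s5.png

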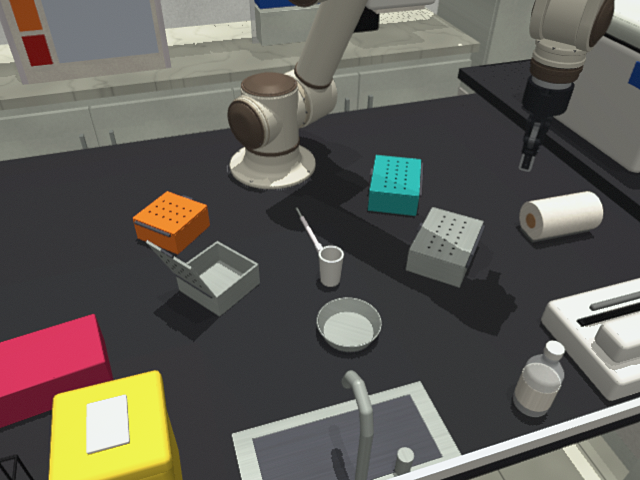

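The larger box at (445,245) is shut. The spare lid at (175,265) is still open, and the gripper is clear of everything. Handing in.

```bash
python3 -c "
from workcell import *
print(bot.job_done())"
```

```text
the job is handed in; nothing more can be done
None
```

The larger box is shut and the job is handed in. I pushed its lid from behind with the closed gripper until it was past upright, then backed off and let it fall shut by its own weight.

The last picture, at about 6.5 s, shows the larger box closed, the smaller box's lid still open, the look-alikes and other objects where they were, and the gripper clear of everything. The wrist force was about 1.5 N or less at every reading, which came only at the end of each move. The wrist view put the lid about 5 mm farther out than the top camera did, and I corrected for that before pushing. No check failed.

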